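# Empty the childproof pill keeper for refilling

## Task

Refill day: push down and turn the clear childproof cover to unlock it, lift it off, then unstack all the steel tins from the top and stand every one upright on the bamboo tray, its foot flat on the tray's floor. When the base is empty, put the cover back and lock it again (lugs into the entry gaps, press down, turn clockwise, let it spring up into its notches). Leave the things on the turntable alone.

Things in the scene. Friction and masses are not known exactly. Their poses are not given: they have to be found in the camera images.
- keeper_base: white round base of the childproof pill keeper, 212 mm across, screwed down. Origin: centre of its underside. Three 56 mm pedestals, 40 mm from the centre at 90, 210 and 330 degrees from its +x, carry the tins (lower tin: origin 32 mm, body from 36 mm above the base origin). Round them runs a bayonet collar 33 mm high (inner radius 83, outer 98 mm) with two opposite slots
- notch (a point): one of the two opposite locking notches under the collar's roof, on the base's +x axis at radius 87 mm; the other is on -x. A tooth hanging 5 mm lower than the notch's roof parts it from the entry gap; a stop ends the slot 4 degrees clockwise beyond the locked place
- entry_gap (a point): one of the two opposite entry gaps in the collar, open to above, 44 degrees wide; the point is at its middle, level with the collar's top, 40 degrees counter-clockwise (seen from above) from the notch on the base's +x. Stops end the slot there
- seal_ring (a joint): how far the sprung grey ring inside the collar is pressed down, m: 0 free (its top 24 mm above the base origin), about 0.003 with the cover locked, 0.011 at its stop. It pushes up with 6 N at 0, growing by 0.5 N per mm; the cover's lower edge rests on it
- cover: clear plastic bell over the tins, 156 mm across, open below, 112 mm tall with its grip, 0.24 kg, about 4 mm clear of the tins. Origin: centre of its lower edge, z up. A half turn makes no difference. Locked: its x along the base's x, origin 21 mm above the base origin. In the entry gaps: x turned 40 degrees counter-clockwise from the base's x; it then sits free at 24 mm
- cover_grip (a point): middle of the white upright grip bar on the cover's top, 96 mm above the cover's origin (bar from 80 to 112 mm): 60 mm long along the cover's x (in line with the lugs), 14 mm thick. To unlock, press down 6 to 8 mm (about 11 N), turn 40 degrees counter-clockwise seen from above, let it rise
- cover_lug (a point): middle of one of the cover's two opposite lugs, on its +x at radius 82 mm (the other on -x): 20 mm wide, 5 mm high, out to radius 90 mm. To lock: lugs into the entry gaps (3 mm play, 14 degrees either way), press down 9 to 10 mm from resting free, turn 40 degrees clockwise (within 3 degrees), let it rise into the notches
- tray: loose bamboo tray on the drawer top, 220 mm (its x) by 260 mm (its y), floor 6 mm thick, rim 14 mm high and 6 mm wide. Origin: centre of its underside
- bottle: closed brown plastic bottle on the round turntable (220 mm across, platter 24 mm high, spins lightly), 66 mm across, 145 mm tall; origin: centre of its underside
- dosing_cup: clear plastic dosing cup on the turntable, 52 mm across, 60 mm tall; origin: centre of its underside
- massager: pink hard silicone massager standing on the turntable, 64 mm across, 112 mm tall; origin: centre of its underside
- lower_a: open steel tin, body 56 mm across and 27 mm tall, 3 mm walls, on a foot 45 mm wide and 4 mm high; stands on pedestal a (90 degrees), its foot 4 mm deep in the pedestal, always present. Origin: centre of the foot's underside, z up to the open mouth. All tins are alike
- upper_a: open steel tin, body 56 mm across and 27 mm tall, 3 mm walls, on a foot 45 mm wide and 4 mm high; stands on pedestal a (90 degrees), 27 mm higher with its foot 4 mm deep in the mouth of the lower tin; it may be absent. Origin: centre of the foot's underside, z up to the open mouth. All tins are alike
- lower_b: open steel tin, body 56 mm across and 27 mm tall, 3 mm walls, on a foot 45 mm wide and 4 mm high; stands on pedestal b (210 degrees), its foot 4 mm deep in the pedestal, always present. Origin: centre of the foot's underside, z up to the open mouth. All tins are alike
- upper_b: open steel tin, body 56 mm across and 27 mm tall, 3 mm walls, on a foot 45 mm wide and 4 mm high; stands on pedestal b (210 degrees), 27 mm higher with its foot 4 mm deep in the mouth of the lower tin; it may be absent. Origin: centre of the foot's underside, z up to the open mouth. All tins are alike
- lower_c: open steel tin, body 56 mm across and 27 mm tall, 3 mm walls, on a foot 45 mm wide and 4 mm high; stands on pedestal c (330 degrees), its foot 4 mm deep in the pedestal, always present. Origin: centre of the foot's underside, z up to the open mouth. All tins are alike
- upper_c: open steel tin, body 56 mm across and 27 mm tall, 3 mm walls, on a foot 45 mm wide and 4 mm high; stands on pedestal c (330 degrees), 27 mm higher with its foot 4 mm deep in the mouth of the lower tin; it may be absent. Origin: centre of the foot's underside, z up to the open mouth. All tins are alike
Things that resemble listed ones, but are neither listed nor needed, are in the scene too. There is more than one size of the cover; the one meant has the size given above.

How it is judged:
On the way, in this order (a step that is already met when the one before it is completed fails the run):
1. the cover is pushed down against its spring (value of joint seal_ring above 0.007 m), for 0.1 s.
2. the cover is unlocked and lifted clear of the base (distance between cover and keeper_base above 0.09 m), for 0.2 s.
3. every tin stands upright on the tray (z of lower_a in the frame of tray between 0.003 and 0.0095 m and x of lower_a in the frame of tray between -0.09 and 0.09 m and y of lower_a in the frame of tray between -0.11 and 0.11 m and angle between each of lower_a, upper_a, lower_b, upper_b, lower_c, upper_c's own z axis and vertical below 0.08 rad and z of upper_a in the frame of tray between 0.003 and 0.0095 m and x of upper_a in the frame of tray between -0.09 and 0.09 m and y of upper_a in the frame of tray between -0.11 and 0.11 m and z of lower_b in the frame of tray between 0.003 and 0.0095 m and x of lower_b in the frame of tray between -0.09 and 0.09 m and y of lower_b in the frame of tray between -0.11 and 0.11 m and z of upper_b in the frame of tray between 0.003 and 0.0095 m and x of upper_b in the frame of tray between -0.09 and 0.09 m and y of upper_b in the frame of tray between -0.11 and 0.11 m and z of lower_c in the frame of tray between 0.003 and 0.0095 m and x of lower_c in the frame of tray between -0.09 and 0.09 m and y of lower_c in the frame of tray between -0.11 and 0.11 m and z of upper_c in the frame of tray between 0.003 and 0.0095 m and x of upper_c in the frame of tray between -0.09 and 0.09 m and y of upper_c in the frame of tray between -0.11 and 0.11 m), for 0.2 s.
4. the cover is put back and pushed down against its spring again (value of joint seal_ring above 0.007 m and distance between cover and keeper_base below 0.03 m), for 0.1 s.
5. the cover is back on the base and locked: lugs risen into the notches (z of cover in the frame of keeper_base between 0.0185 and 0.0228 m and horizontal distance between cover and keeper_base below 0.007 m and angle between the x axis of cover and the x axis of keeper_base, either way round below 0.13 rad and angle between cover's own z axis and vertical below 0.06 rad), for 0.3 s.
At the end, for the whole second after the job is handed in: Every tin present stands upright (within 0.08 rad) with its foot flat on the tray's floor, at rest; the cover is on the base, upright, its grip bar within 0.13 rad of the base's x axis and its lower edge 18.5 to 22.8 mm above the base's underside, that is sprung up into the locking notches (all of step 3 and all of step 5 and linear speed of each of cover, lower_a, upper_a, lower_b, upper_b, lower_c, upper_c below 0.02 m/s); the robot touches nothing.
It fails at once if a thing on the turntable is knocked over or shifted by more than 50 mm (distance of any of bottle, dosing_cup, massager from where it was at the start of the episode above 0.05 m or angle between any of bottle, dosing_cup, massager's own z axis and vertical above 0.5 rad).
Of upper_a, upper_b, upper_c only 1 to 3 are there at a start; the rules pass over those that are not, and their reading is None.
At some moment in a run one of tray, cover may be knocked a few centimetres aside while the robot is not near it.
It also fails if it takes over 208 s, if anything falls off the work surface, if the arm or the gripper's body presses on something with over 40 N, if the wrist force passes 120 N, or if a joint passes its speed limit or range.

## Robot

A 7-joint arm with a two-finger parallel gripper is mounted at the origin on the work surface. World frame = base frame: x ahead of the robot, y to its left, z up, the work surface at z = 0. Lengths are in m, angles in rad, forces in N, time in s.
With the tool pointing down it reaches from about 0.4 to 0.85 m from the base axis. Payload 4.4 kg.
Tool frame: the origin (TCP) lies at the very end of the fingers, on their centre line; the grasp point (between the pads) lies bot.pinch_z behind it (bot.pinch_z is the distance from the TCP to the grasp point, in m); z points along the fingers, y is the line along which they close (so a half turn about z gives the same grasp; the last joint's range is limited). The gripper opens to 94 mm and grips with 3 to 60 N. Pads are 16 mm wide; open, the fingers measure 119 mm over their backs; the gripper's body (75 mm by 177 mm) begins 78 mm behind the grasp point.
Start: joints at [-1.408, 0.628, 0.038, 1.517, -0.027, 0.996, -0.02], TCP at [0.147, 0.633, 0.205] pointing down, gripper open.
Joint ranges: [-3.06, 3.06], [-0.37, 2.12], [-1.25, 1.32], [0.18, 2.47], [-1.1, 4.24], [0.23, 1.98], [-2.94, 2.94]. Speed limits (rad/s): [2.57, 2.57, 3.14, 3.14, 3.14, 3.14, 3.14].

## Interface

Orientations are given as a rotation vector (axis times angle).
In Python, from bench import bot, grab_frame, get_calibration gives the robot as it stands. The module is installed in compiled form; this text tells all that it offers.
- The arm moves only by the tool arm_command, never from a script. Its arguments are lists of equal length, an entry for each row: "offset": the shift along the tool's x, y, z in mm, a list of three; "turn": the turn, a rotation vector about the tool's x, y, z in degrees, a list of three; "claw": the opening in per cent of the stroke, from 0 (shut) to 100 (fully open). In form: {"offset": [[x, y, z], ...], "turn": [[wx, wy, wz], ...], "claw": [claw, ...]}. A call has 1 to 20 rows; each row is the pose to reach, as a shift and turn from the pose commanded when the call began, along the tool's axes at that moment; what a row does not reach only later rows make up. A row lasts 1/10 s, in which the tool goes at most 50 mm and 8.59 degrees, less where a joint would pass 70% of its speed; a pose out of reach is approached as far as the arm can. A call with a gripper value outside its range is refused whole. The fingers move at their own pace and stop on an object; "newtons" is the grip in N (left out, the last holds). Time passes only in rows, so rows that repeat a pose let the fingers close. It gives the time, the measured TCP pose, the force, the opening and the grip force at its end, in the units of the state.
- bot.state(): the state, without advancing time (a new reading comes with each control period).
- grab_frame(name): name is "scene" or "side" or "wrist"; returns (picture, depth): 384x512x3 uint8, blue, green, red; 384x512 float32, m along the optical axis (not along the pixel's ray), 0 where there is no reading.
- get_calibration(name): a dict with "camera_matrix" (3x3 intrinsics, pixels), "world_from_camera" (4x4, takes a point from camera to world coordinates); the wrist camera has in their place "hand_eye" (4x4, takes a point from camera to tool coordinates, whose origin is the TCP and whose axes are the flange's). Camera axes: x right, y up, looking along -z (the intrinsics and any distortion apply to the point x, -y, -z); pixel columns grow to the right and rows downward; lengths in m; the calibration is good to about 2 mm. A picture is of the moment at which its call begins: read the wrist's pose just before it. get_calibration takes no time and is no camera call.
- bot.finish_job(): hands the job in; it is judged then, once.
The state is a dict: "time": time; "qpos": joint angles; "qd": joint speeds; "tau": joint torques, N m; "ee_pos": TCP position; "eef_rot": TCP orientation; "ft_force": force on the tool from outside, world axes, zero at the start; "torque": the same for the moment, N m; "grip_width": finger opening in m; "grasp_force": force on a finger pad.
Only numpy, scipy, OpenCV 4.12 (cv2) and the standard library are available. Lean on these libraries where they do the work, as an engineer would, in place of code of your own. Each camera call takes 0.05 s, during which the arm holds its last target. There are 200 camera calls.

## Working session

There is one attempt and no reset: what is moved stays moved. The work goes in short steps, Python scripts to look and compute and a tool call to move; the robot and the scene stay as the last step left them, time stands still between calls to the robot, and variables do not carry over. Pictures are saved under pics/ and viewed, at most 14 in all, crops included, and the job is handed in when it is done.

Besides the shell and the picture viewer there is one more tool, called after "Request:" as name(argument=value, ...) on one line, values as JSON. arm_command: Moves the arm, as the interface text tells. Its arguments: {"type":"object","properties":{"offset":{"type":"array","items":{"type":"array","items":{"type":"number"}}},"turn":{"type":"array","items":{"type":"array","items":{"type":"number"}}},"claw":{"type":"array","items":{"type":"number"}},"newtons":{"type":"number"}},"required":["offset","turn","claw"]}

```bash
mkdir -p pics
cat > h.py <<'E'
import numpy as np, cv2
from scipy.spatial.transform import Rotation as R
from bench import bot, grab_frame, get_calibration
def tool():
    s=bot.state(); T=np.eye(4); T[:3,:3]=R.from_rotvec(s["eef_rot"]).as_matrix(); T[:3,3]=s["ee_pos"]; return T
def cloud(name):
    T=tool() if name=="wrist" else None
    im,d=grab_frame(name); c=get_calibration(name); K=np.array(c["camera_matrix"])
    W=T@np.array(c["hand_eye"]) if name=="wrist" else np.array(c["world_from_camera"])
    v,u=np.mgrid[:d.shape[0],:d.shape[1]]
    P=np.stack([(u-K[0,2])/K[0,0]*d,-(v-K[1,2])/K[1,1]*d,-d],-1)@W[:3,:3].T+W[:3,3]
    P[d==0]=np.nan
    return im,d,P,K,W
def ray(px,z,K,W):
    d=np.array([(px[0]-K[0,2])/K[0,0],-(px[1]-K[1,2])/K[1,1],-1])@W[:3,:3].T
    return W[:3,3]+d*(z-W[2,3])/d[2]
E
python3 - <<'E'
from h import *
s=bot.state(); print(s, bot.pinch_z)
for n in("scene","side","wrist"):
    im,d,P,K,W=cloud(n); cv2.imwrite(f"pics/{n}0.png",im); np.savez(f"{n}0.npz",im=im,d=d,P=P,K=K,W=W)
    print(n,K.round(1).tolist(),W.round(3).tolist(), [k for k in get_calibration(n)])
a=cv2.imread("pics/scene0.png");b=cv2.imread("pics/side0.png")
E
```

```text
{'time': 0.0, 'qpos': array([-1.40780816,  0.62932277,  0.0384422 ,  1.51833424, -0.02702539,
        0.99629147, -0.01995344]), 'qd': array([-0.00034247, -0.00023328, -0.0009913 , -0.00106092, -0.00116617,
        0.00174567, -0.00082808]), 'tau': array([-2.94975844e-04, -5.49736476e+01,  1.14319459e+00, -1.86639225e+01,
       -5.23350004e-02,  2.33192072e-02,  1.38839459e-04]), 'ee_pos': array([0.14723473, 0.63243832, 0.20458005]), 'eef_rot': array([-3.58520369e-01, -3.12085693e+00,  2.86850308e-03]), 'ft_force': array([-0.70597822, -0.05550051,  0.39560187]), 'torque': array([-0.011442  ,  0.01094171, -0.03017521]), 'grasp_force': 0.0, 'grip_width': 0.09398722322435678} 0.0188
scene [[410.7, 0.0, 249.2], [0.0, 410.7, 194.4], [0.0, 0.0, 1.0]] [[0.746, -0.514, 0.424, 1.048], [0.666, 0.57, -0.481, -0.437], [0.005, 0.641, 0.767, 0.973], [0.0, 0.0, 0.0, 1.0]] ['camera_matrix', 'world_from_camera']
side [[387.9, 0.0, 246.8], [0.0, 387.9, 189.1], [0.0, 0.0, 1.0]] [[0.979, 0.141, -0.144, 0.397], [-0.201, 0.666, -0.718, -0.744], [-0.006, 0.732, 0.681, 0.911], [0.0, 0.0, 0.0, 1.0]] ['camera_matrix', 'world_from_camera']
wrist [[270.0, 0.0, 253.4], [0.0, 270.0, 194.3], [0.0, 0.0, 1.0]] [[0.227, -0.936, -0.27, 0.069], [0.974, 0.217, 0.065, 0.651], [-0.002, -0.277, 0.961, 0.384], [0.0, 0.0, 0.0, 1.0]] ['camera_matrix', 'hand_eye']
```

View pics/scene0.png

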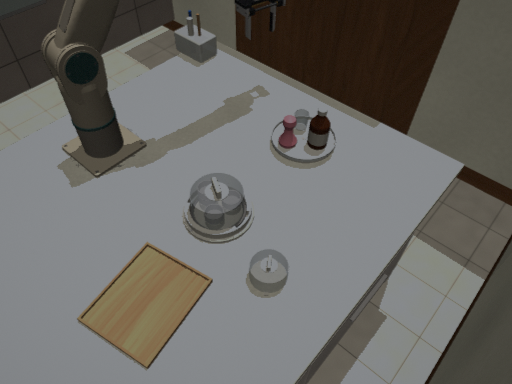

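View pics/side0.png

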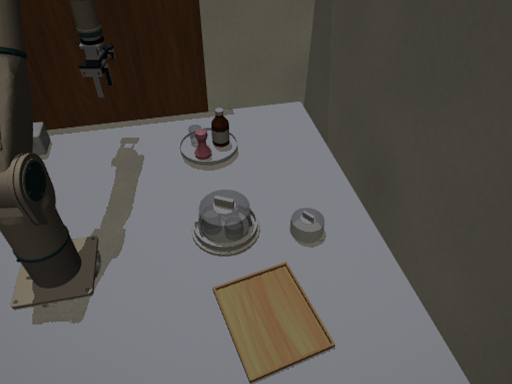

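The cover could be either of two bells. One sits on the white base at scene (217,195) / side (225,212). The other is a smaller loose bell at scene (268,270) / side (307,225). The 156 mm cover on the base is the one I want. The tray is at scene (147,300). I'll measure these now and check my choice in a close crop.

```bash
cat > m0.py <<'E'
from h import *
for n,box in(("scene",(170,160,265,245)),("side",(185,180,270,255))):
    z=np.load(n+"0.npz"); im,P,K,W=z["im"],z["P"],z["K"],z["W"]
    x0,y0,x1,y1=box; p=P[y0:y1,x0:x1].reshape(-1,3); c=im[y0:y1,x0:x1].reshape(-1,3).astype(int)
    print(n,"z hist",np.histogram(p[:,2],bins=np.arange(-.005,.16,.008))[0])
    hi=p[(p[:,2]>.115)]; print("grip pts",len(hi),np.nanmedian(hi,0) if len(hi) else 0, hi[:,2].max() if len(hi) else 0)
    if len(hi)>5:
        m=hi[:,:2]-hi[:,:2].mean(0); print("dir",np.degrees(np.arctan2(*np.linalg.svd(m,full_matrices=False)[2][0][::-1])))
    # collar top
    q=p[(p[:,2]>.027)&(p[:,2]<.038)]
    A=np.c_[2*q[:,:2],np.ones(len(q))]
    s=np.linalg.lstsq(A,(q[:,:2]**2).sum(1),rcond=None)[0]; print("collar fit",s[:2],np.sqrt(s[2]+s[0]**2+s[1]**2),len(q))
    # tray
    hsv=cv2.cvtColor(im,cv2.COLOR_BGR2HSV); m=((hsv[...,1]>90)&(np.abs(P[...,2]-.008)<.02)&(P[...,0]>.1)).astype(np.uint8)
    k,l,st,ce=cv2.connectedComponentsWithStats(m); i=1+st[1:,4].argmax(); t=P[l==i]
    (cx,cy),(w,h),a=cv2.minAreaRect((t[:,:2]*1000).astype(np.float32)); print("tray",cx,cy,w,h,a)
    big=cv2.resize(im[y0-10:y1+10,x0-10:x1+10],None,fx=6 if n=="scene" else 6,fy=6,interpolation=cv2.INTER_CUBIC)
    cv2.imwrite(f"pics/{n}crop.png",big[:600,:800])
E
python3 m0.py
```

```text
scene z hist [3936  352  257  213  575  122   91   88   83   93   96  101  463 1372
   15   18   40   52    0    0]
grip pts 110 [0.49684824 0.0526199  0.13079172] 0.13474328309404993
dir -28.896198960224705
collar fit [0.48983354 0.05798198] 0.09016320878975247 638
tray 551.1459350585938 -260.50396728515625 222.8465576171875 260.2776794433594 10.5808687210083
side z hist [2729  296  258  184  502  112   92   86  104   81  105   94  412 1077
   35   40   63   38    0    0]
grip pts 141 [0.48726129 0.04994729 0.12802319] 0.13520383852240447
dir -29.232310225419585
collar fit [0.48696973 0.05623499] 0.09050859239995782 558
tray 552.8760986328125 -261.565673828125 226.32177734375 262.5101318359375 10.536455154418945
```

```bash
sleep 1; ls pics
```

```text
scene0.png
scenecrop.png
side0.png
sidecrop.png
wrist0.png
```

View pics/scenecrop.png

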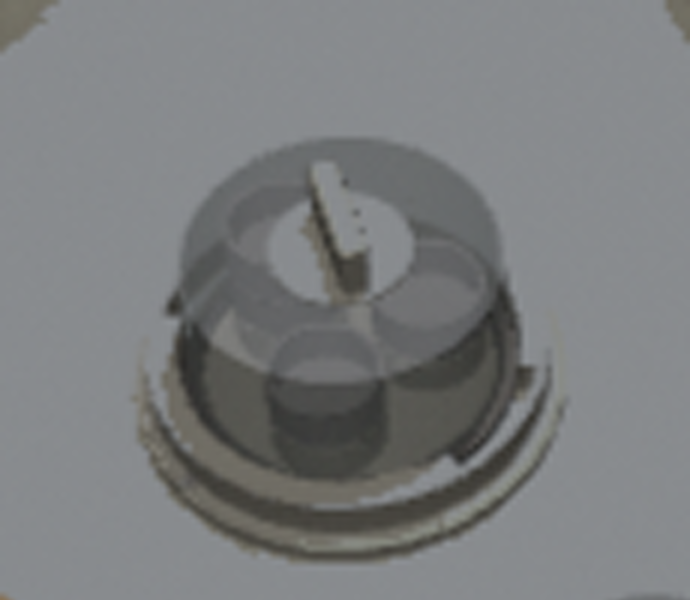

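The crop shows the big bell on the base, with its grip bar at crop (340,220) lying in line with the two lugs. An entry gap shows at lower right (510,430) and three stacks of tins inside. Next I'll move above it for a closer look with the wrist camera.

```bash
cat >> h.py <<'E'
def goto(x,y,z,ydeg,T=None):
    """offset mm, turn deg to put TCP at xyz, tool down, tool y axis along world angle ydeg (mod 180)"""
    T=tool() if T is None else T
    cur=np.degrees(np.arctan2(T[1,1],T[0,1])); dy=(ydeg-cur+90)%180-90; a=np.radians(cur+dy)
    Y=np.array([np.cos(a),np.sin(a),0]); Z=np.array([0,0,-1.]); X=np.cross(Y,Z); G=np.eye(4); G[:3,:3]=np.c_[X,Y,Z]; G[:3,3]=x,y,z
    o=T[:3,:3].T@(G[:3,3]-T[:3,3])*1000; r=np.degrees(R.from_matrix(T[:3,:3].T@G[:3,:3]).as_rotvec())
    print("offset",o.round(1).tolist(),"turn",r.round(2).tolist()); return G
E
python3 -c "
from h import *
goto(.489,.056,.30,61)"
```

```text
offset [-463.6, -484.2, -94.6] turn [-0.08, 0.01, 15.89]
```

Request:
arm_command(offset=[[0,0,-95],[-464,-484,-95],[-464,-484,-95],[-464,-484,-95],[-464,-484,-95],[-464,-484,-95],[-464,-484,-95],[-464,-484,-95],[-464,-484,-95],[-464,-484,-95],[-464,-484,-95],[-464,-484,-95],[-464,-484,-95],[-464,-484,-95],[-464,-484,-95],[-464,-484,-95],[-464,-484,-95],[-464,-484,-95],[-464,-484,-95],[-464,-484,-95]], turn=[[0,0,0],[0,0,16],[0,0,16],[0,0,16],[0,0,16],[0,0,16],[0,0,16],[0,0,16],[0,0,16],[0,0,16],[0,0,16],[0,0,16],[0,0,16],[0,0,16],[0,0,16],[0,0,16],[0,0,16],[0,0,16],[0,0,16],[0,0,16]], claw=[100,100,100,100,100,100,100,100,100,100,100,100,100,100,100,100,100,100,100,100])

```text
time: 2.15
ee_pos: [0.4891, 0.0576, 0.3004]
eef_rot: [-0.786, -3.041, -0.0]
ft_force: [0.8, 0.2, 0.4]
grip_width: 0.0937
grasp_force: 0.0
```

```bash
cat > m1.py <<'E'
from h import *
import sys
im,d,P,K,W=cloud("wrist"); n=sys.argv[1]; cv2.imwrite(f"pics/{n}.png",im); np.savez(n+".npz",im=im,P=P,K=K,W=W)
print(tool()[:3].round(4).tolist(), bot.state()["time"])
c=np.array([.489,.056]); r=np.hypot(*(P[...,:2]-c).transpose(2,0,1))
z=P[...,2]
g=P[(r<.045)&(z>.12)&(z<.15)]; print("grip",len(g),np.nanmedian(g,0),g[:,2].max() if len(g) else 0)
if len(g)>5:
    rc=cv2.minAreaRect((g[:,:2]*1000).astype(np.float32)); print(rc)
q=P[(r>.08)&(r<.10)&(z>.026)&(z<.04)]
s=np.linalg.lstsq(np.c_[2*q[:,:2],np.ones(len(q))],(q[:,:2]**2).sum(1),rcond=None)[0]; print("collar",s[:2],np.sqrt(s[2]+s[0]**2+s[1]**2),len(q),np.median(q[:,2]))
E
python3 m1.py w1
```

```text
[[-0.8746, 0.4849, -0.0002, 0.4892], [0.4849, 0.8746, 0.0003, 0.0574], [0.0003, 0.0001, -1.0, 0.3005]] 2.2
grip 456 [0.48646436 0.05781201 0.13313443] 0.1359414183249541
((488.8514404296875, 57.15502166748047), (13.312820434570312, 58.81964874267578), 60.85771560668945)
collar [0.49099245 0.05460689] 0.09358537701244041 1465 0.03352809388599398
```

View pics/w1.png

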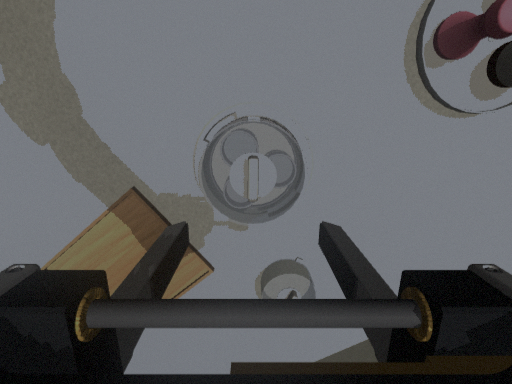

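The wrist view shows the bar upright at (252,178), and depth puts it at (0.489, 0.057) with its top at 133 mm. That is in line with the gripper, so I'll go down and grasp it.

Request:
arm_command(offset=[[0,0,50],[0,0,100],[0,0,150],[0,0,180],[0,0,193],[0,0,193],[0,0,193],[0,0,193],[0,0,193],[0,0,193],[0,0,193],[0,0,193]], turn=[[0,0,0],[0,0,0],[0,0,0],[0,0,0],[0,0,0],[0,0,0],[0,0,0],[0,0,0],[0,0,0],[0,0,0],[0,0,0],[0,0,0]], claw=[100,100,100,100,100,100,0,0,0,0,0,0], newtons=50)

```text
time: 3.4
ee_pos: [0.4897, 0.0565, 0.1077]
eef_rot: [0.789, 3.04, 0.0]
ft_force: [1.1, 0.3, -0.2]
grip_width: 0.0493
grasp_force: 0.0
```

Request:
arm_command(offset=[[0,0,3],[0,0,6],[0,0,7.5],[0,0,7.5],[0,0,7.5]], turn=[[0,0,0],[0,0,0],[0,0,0],[0,0,0],[0,0,0]], claw=[0,0,0,0,0])

```text
time: 3.9
ee_pos: [0.4898, 0.0563, 0.1002]
eef_rot: [0.791, 3.04, 0.0]
ft_force: [0.0, -0.4, 4.7]
grip_width: 0.0133
grasp_force: 51.3
```

Request:
arm_command(offset=[[0,0,3],[0,0,5],[0,0,5],[0,0,5]], turn=[[0,0,0],[0,0,0],[0,0,0],[0,0,0]], claw=[0,0,0,0])

```text
time: 4.3
ee_pos: [0.4898, 0.0563, 0.0954]
eef_rot: [0.791, 3.04, 0.001]
ft_force: [-0.7, -0.3, 7.7]
grip_width: 0.0134
grasp_force: 51.4
```

Request:
arm_command(offset=[[0,0,2],[0,0,2],[0,0,2],[0,0,2],[0,0,2],[0,0,2],[0,0,2],[0,0,2],[0,0,2],[0,0,2],[0,0,2],[0,0,2]], turn=[[0,0,0],[0,0,-5],[0,0,-10],[0,0,-15],[0,0,-20],[0,0,-25],[0,0,-30],[0,0,-35],[0,0,-40],[0,0,-40],[0,0,-40],[0,0,-40]], claw=[0,0,0,0,0,0,0,0,0,0,0,0])

```text
time: 5.5
ee_pos: [0.4906, 0.0564, 0.0937]
eef_rot: [-0.297, 3.125, 0.0]
ft_force: [0.9, -0.5, 8.1]
grip_width: 0.0138
grasp_force: 52.2
```

Request:
arm_command(offset=[[0,0,-6],[0,0,-12],[0,0,-20],[0,0,-30],[0,0,-30]], turn=[[0,0,0],[0,0,0],[0,0,0],[0,0,0],[0,0,0]], claw=[0,0,0,0,0])

```text
time: 6.0
ee_pos: [0.49, 0.0565, 0.1239]
eef_rot: [-0.298, 3.126, 0.0]
ft_force: [-0.3, -0.5, -2.6]
grip_width: 0.0135
grasp_force: 52.0
```

Run:
```python
from h import *
z=np.load("scene0.npz"); P=z["P"]; im=z["im"]
# free space / other objects above table
m=(P[...,2]>.01)&(P[...,0]>.1)&(P[...,0]<1.1)&(abs(P[...,1])<.8)&(P[...,2]<.3)
k,l,st,ce=cv2.connectedComponentsWithStats(m.astype(np.uint8))
for i in range(1,k):
    if st[i,4]>60: p=P[l==i]; print(st[i].tolist(), np.nanpercentile(p,[1,99],0).round(3).tolist())
```

```text
[270, 5, 7, 27, 137] [[0.151, 0.673, 0.207], [0.173, 0.69, 0.297]]
[245, 16, 6, 24, 109] [[0.126, 0.57, 0.209], [0.149, 0.585, 0.29]]
[271, 107, 65, 56, 2710] [[0.389, 0.359, 0.018], [0.599, 0.559, 0.167]]
[183, 171, 71, 70, 3744] [[0.415, -0.04, 0.011], [0.588, 0.134, 0.132]]
[77, 242, 136, 126, 983] [[0.425, -0.403, 0.01], [0.681, -0.117, 0.017]]
[249, 248, 40, 44, 1403] [[0.685, -0.052, 0.012], [0.783, 0.046, 0.074]]
```

Request:
arm_command(offset=[[0,0,-45],[0,0,-90],[-40,26,-95],[-80,52,-95],[-120,77,-95],[-160,103,-95],[-198,128,-95],[-198,128,-95],[-198,128,-60],[-198,128,-20],[-198,128,20],[-198,128,34],[-198,128,40],[-198,128,42],[-198,128,42]], turn=[[0,0,0],[0,0,0],[0,0,0],[0,0,0],[0,0,0],[0,0,0],[0,0,0],[0,0,0],[0,0,0],[0,0,0],[0,0,0],[0,0,0],[0,0,0],[0,0,0],[0,0,0]], claw=[0,0,0,0,0,0,0,0,0,0,0,0,0,0,0])

```text
time: 7.5
ee_pos: [0.661, 0.2199, 0.0827]
eef_rot: [-0.298, 3.125, 0.001]
ft_force: [-0.5, 0.2, -1.7]
grip_width: 0.0133
grasp_force: 52.1
```

Request:
arm_command(offset=[[0,0,2],[0,0,3],[0,0,3],[0,0,3]], turn=[[0,0,0],[0,0,0],[0,0,0],[0,0,0]], claw=[0,0,0,0])

```text
time: 7.9
ee_pos: [0.6613, 0.2201, 0.0804]
eef_rot: [-0.298, 3.124, 0.002]
ft_force: [0.3, -0.3, 6.1]
grip_width: 0.0136
grasp_force: 52.4
```

Request:
arm_command(offset=[[0,0,-1],[0,0,-1],[0,0,-1],[0,0,-1],[0,0,-1],[0,0,-45],[0,0,-90],[0,0,-140],[40,-26,-180],[80,-52,-220],[120,-77,-220],[160,-103,-220],[199,-129,-220],[199,-129,-220],[199,-129,-220]], turn=[[0,0,0],[0,0,0],[0,0,0],[0,0,0],[0,0,0],[0,0,0],[0,0,0],[0,0,0],[0,0,8],[0,0,16],[0,0,24],[0,0,32],[0,0,40],[0,0,40],[0,0,40]], claw=[50,50,50,50,50,100,100,100,100,100,100,100,100,100,100])

```text
time: 9.4
ee_pos: [0.4878, 0.054, 0.2986]
eef_rot: [0.792, 3.04, 0.001]
ft_force: [0.3, 0.7, 0.7]
grip_width: 0.0939
grasp_force: 0.0
```

```bash
python3 m1.py w2
```

```text
[[-0.874, 0.4858, 0.0014, 0.4892], [0.4858, 0.874, 0.0009, 0.0557], [-0.0007, 0.0015, -1.0, 0.2984]] 9.45
grip 0 [nan nan nan] 0
collar [0.48892584 0.05668582] 0.09102162925180855 2760 0.03355667308964039
  return np.nanmean(a, axis, out=out, keepdims=keepdims)
```

View pics/w2.png

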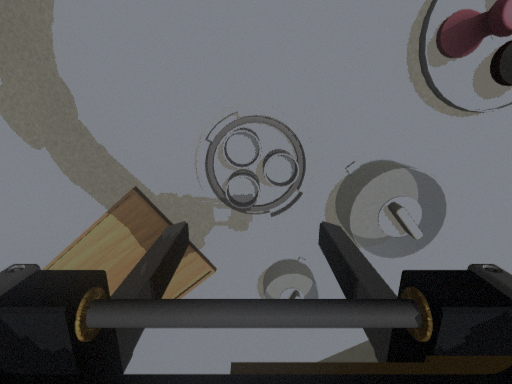

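The cover is off and stands at (402,215). Three stacks are visible at (241,148), (280,167) and (242,188). I'll measure each rim's height and centre.

```bash
cat > m2.py <<'E'
from h import *
import sys
z=np.load(sys.argv[1]+".npz"); P=z["P"]; c=np.array([.489,.0565])
for ped in range(6):
    a=np.radians(-29+30+60*ped); q=c+.04*np.array([np.cos(a),np.sin(a)])
    p=P[np.hypot(*(P[...,:2]-q).transpose(2,0,1))<.034]; p=p[p[:,2]>.03]
    t=np.percentile(p[:,2],97); rim=p[abs(p[:,2]-t)<.006]
    s=np.linalg.lstsq(np.c_[2*rim[:,:2],np.ones(len(rim))],(rim[:,:2]**2).sum(1),rcond=None)[0]
    print(-29+30+60*ped,q.round(4),"top",t.round(4),len(rim),"fit",s[:2].round(4),np.sqrt(s[2]+s[0]**2+s[1]**2).round(4))
E
python3 m2.py w2
```

```text
1 [0.529  0.0572] top 0.0645 145 fit [0.5278 0.0569] 0.0229
61 [0.5084 0.0915] top 0.4311 2292 fit [0.4894 0.0974] 0.0129
121 [0.4684 0.0908] top 0.4314 3092 fit [0.4735 0.088 ] 0.0193
181 [0.449  0.0558] top 0.4315 2854 fit [0.4676 0.0455] 0.0209
241 [0.4696 0.0215] top 0.4312 2029 fit [0.4453 0.037 ] 0.0146
301 [0.5096 0.0222] top 0.0644 230 fit [0.5092 0.0218] 0.0262
```

```bash
sed -i 's/p=p\[p\[:,2\]>.03\]/p=p[(p[:,2]>.03)\&(p[:,2]<.12)]/' m2.py; python3 m2.py w2
python3 - <<'E'
from h import *
z=np.load("w2.npz")
for px in((241,148),(280,167),(242,188)):
    print(px,[ray(px,h,z["K"],z["W"]).round(4).tolist() for h in(.063,.09)], z["P"][px[1],px[0]])
E
```

```text
1 [0.529  0.0572] top 0.0645 145 fit [0.5278 0.0569] 0.0229
61 [0.5084 0.0915] top 0.0642 232 fit [0.5089 0.0916] 0.0262
121 [0.4684 0.0908] top 0.0911 85 fit [0.449  0.0571] 0.0256
181 [0.449  0.0558] top 0.0912 270 fit [0.4486 0.0566] 0.0261
241 [0.4696 0.0215] top 0.0909 91 fit [0.4495 0.0549] 0.0245
301 [0.5096 0.0222] top 0.0644 230 fit [0.5092 0.0218] 0.0262
(241, 148) [[0.4486, 0.0544, 0.063], [0.4466, 0.0569, 0.09]] [0.44841332 0.05464754 0.0661157 ]
(280, 167) [[0.5037, 0.0927, 0.063], [0.498, 0.0928, 0.09]] [0.50845117 0.09266078 0.03996355]
(242, 188) [[0.5041, 0.0243, 0.063], [0.4985, 0.0288, 0.09]] [0.50912146 0.02029586 0.03912696]
```

Only one upper tin is present, at 181°, so there are four tins in all: (0.4487, 0.0563) is the double stack, and (0.5088, 0.0916) and (0.5093, 0.022) are singles. First I'll plan the upper tin.

```bash
cat > plan.py <<'E'
from h import *
import sys
# usage: plan.py x,y,z,yaw ...   ; tN,z -> tray slot N
tc=np.array([.552,-.261]); ta=np.radians(10.5)
if __name__=="__main__":
    T=tool(); print(T[:3,3].round(4), bot.state()["time"])
    for a in sys.argv[1:]: goto(*map(float,a.split(",")),T=T)
    M=np.array([[np.cos(ta),-np.sin(ta)],[np.sin(ta),np.cos(ta)]])
    for s in((-48,-55),(48,-55),(-48,55),(48,55)): print("slot",s,(tc+M@np.array(s)/1000).round(4))
E
python3 plan.py .4487,.0563,.12,100.5 .4487,.0563,.066,100.5
```

```text
[0.4892 0.0557 0.2984] 9.45
offset [35.8, -19.4, 178.4] turn [0.07, 0.07, -39.57]
offset [35.8, -19.5, 232.4] turn [0.07, 0.07, -39.57]
slot (-48, -55) [ 0.5148 -0.3238]
slot (48, -55) [ 0.6092 -0.3063]
slot (-48, 55) [ 0.4948 -0.2157]
slot (48, 55) [ 0.5892 -0.1982]
```

Request:
arm_command(offset=[[12,-7,45],[24,-13,90],[36,-19.5,135],[36,-19.5,178],[36,-19.5,178],[36,-19.5,178],[36,-19.5,205],[36,-19.5,225],[36,-19.5,232],[36,-19.5,232],[36,-19.5,232],[36,-19.5,232],[36,-19.5,232],[36,-19.5,232],[36,-19.5,232],[36,-19.5,232]], turn=[[0,0,-8],[0,0,-16],[0,0,-24],[0,0,-32],[0,0,-39.6],[0,0,-39.6],[0,0,-39.6],[0,0,-39.6],[0,0,-39.6],[0,0,-39.6],[0,0,-39.6],[0,0,-39.6],[0,0,-39.6],[0,0,-39.6],[0,0,-39.6],[0,0,-39.6]], claw=[75,75,75,75,75,75,75,75,75,75,0,0,0,0,0,0], newtons=20)

```text
time: 11.05
ee_pos: [0.4487, 0.056, 0.0668]
eef_rot: [-0.287, 3.126, 0.001]
ft_force: [-0.9, 0.6, 6.1]
grip_width: 0.0565
grasp_force: 20.0
```

Request:
arm_command(offset=[[0,0,-10],[0,0,-30],[0,0,-60],[0,0,-80],[0,0,-80],[0,0,-80]], turn=[[0,0,0],[0,0,0],[0,0,0],[0,0,0],[0,0,0],[0,0,0]], claw=[0,0,0,0,0,0])

```text
time: 11.65
ee_pos: [0.4476, 0.0557, 0.1463]
eef_rot: [-0.287, 3.128, 0.0]
ft_force: [0.3, 0.2, -0.7]
grip_width: 0.0566
grasp_force: 20.0
```

```bash
python3 plan.py .5148,-.3238,.13,100.5 .5148,-.3238,.013,100.5
```

```text
[0.4476 0.0557 0.1463] 11.65
offset [3.0, -385.4, 16.3] turn [0.0, 0.03, -0.01]
offset [3.1, -385.4, 133.3] turn [0.0, 0.03, -0.01]
slot (-48, -55) [ 0.5148 -0.3238]
slot (48, -55) [ 0.6092 -0.3063]
slot (-48, 55) [ 0.4948 -0.2157]
slot (48, 55) [ 0.5892 -0.1982]
```

Request:
arm_command(offset=[[0,-50,0],[1,-100,0],[1,-150,0],[2,-200,0],[2,-250,10],[3,-300,16],[3,-345,16],[3,-385,16],[3,-385,30],[3,-385,70],[3,-385,110],[3,-385,125],[3,-385,130],[3,-385,132],[3,-385,132],[3,-385,132]], turn=[[0,0,0],[0,0,0],[0,0,0],[0,0,0],[0,0,0],[0,0,0],[0,0,0],[0,0,0],[0,0,0],[0,0,0],[0,0,0],[0,0,0],[0,0,0],[0,0,0],[0,0,0],[0,0,0]], claw=[0,0,0,0,0,0,0,0,0,0,0,0,0,0,0,0])

```text
time: 13.25
ee_pos: [0.5157, -0.3235, 0.0147]
eef_rot: [-0.288, 3.127, -0.001]
ft_force: [-0.5, 0.6, -1.4]
grip_width: 0.0561
grasp_force: 20.0
```

Request:
arm_command(offset=[[0,0,1.5],[0,0,2],[0,0,2]], turn=[[0,0,0],[0,0,0],[0,0,0]], claw=[0,0,0])

```text
time: 13.55
ee_pos: [0.5159, -0.3237, 0.0138]
eef_rot: [-0.287, 3.127, -0.002]
ft_force: [-1.3, 1.2, 10.1]
grip_width: 0.0563
grasp_force: 20.0
```

Request:
arm_command(offset=[[0,0,-1],[0,0,-1],[0,0,-1],[0,0,-1],[0,0,-30],[0,0,-80],[0,0,-120],[0,0,-120],[0,0,-120]], turn=[[0,0,0],[0,0,0],[0,0,0],[0,0,0],[0,0,0],[0,0,0],[0,0,0],[0,0,0],[0,0,0]], claw=[70,70,70,70,70,70,70,70,70])

```text
time: 14.45
ee_pos: [0.5153, -0.3236, 0.1327]
eef_rot: [-0.287, 3.127, -0.001]
ft_force: [-0.2, -0.1, 0.0]
grip_width: 0.0655
grasp_force: 0.0
```

```bash
python3 plan.py .5092,.022,.13,121 .5092,.022,.037,121 | head -3
python3 - <<'E'
from h import *
im,d,P,K,W=cloud("wrist")
m=(P[...,2]>.025)&(P[...,2]<.045)&(P[...,1]<-.2)&(P[...,0]>.4); p=P[m]; print(len(p), np.nanmean(p,0), np.ptp(p,0))
E
```

```text
[ 0.5153 -0.3236  0.1327] 14.45
offset [-56.9, 340.9, 2.4] turn [-0.07, 0.06, -20.51]
offset [-56.8, 341.0, 95.4] turn [-0.07, 0.06, -20.51]
707 [ 0.51709798 -0.3234443   0.03472403] [0.05528639 0.05501238 0.01406354]
```

Request:
arm_command(offset=[[-8,49,0],[-16,98,0],[-25,147,0],[-33,196,0],[-41,245,0],[-49,294,0],[-57,341,2],[-57,341,2],[-57,341,2],[-57,341,45],[-57,341,75],[-57,341,90],[-57,341,95],[-57,341,95],[-57,341,95],[-57,341,95],[-57,341,95],[-57,341,95]], turn=[[0,0,-4],[0,0,-8],[0,0,-12],[0,0,-16],[0,0,-20.5],[0,0,-20.5],[0,0,-20.5],[0,0,-20.5],[0,0,-20.5],[0,0,-20.5],[0,0,-20.5],[0,0,-20.5],[0,0,-20.5],[0,0,-20.5],[0,0,-20.5],[0,0,-20.5],[0,0,-20.5],[0,0,-20.5]], claw=[66,66,66,66,66,66,66,66,66,66,66,66,66,66,0,0,0,0])

```text
time: 16.3
ee_pos: [0.5092, 0.0223, 0.0375]
eef_rot: [-0.839, 3.027, -0.0]
ft_force: [-0.7, 0.1, -0.7]
grip_width: 0.0555
grasp_force: 20.0
```

Request:
arm_command(offset=[[0,0,-10],[0,0,-30],[0,0,-60],[0,0,-95],[0,0,-95],[0,0,-95]], turn=[[0,0,0],[0,0,0],[0,0,0],[0,0,0],[0,0,0],[0,0,0]], claw=[0,0,0,0,0,0])

```text
time: 16.9
ee_pos: [0.5094, 0.0224, 0.133]
eef_rot: [-0.839, 3.025, -0.001]
ft_force: [-0.2, 0.7, -1.2]
grip_width: 0.0553
grasp_force: 20.0
```

```bash
python3 plan.py .6092,-.3063,.13,121 .6092,-.3063,.011,121 | head -3
```

```text
[0.5094 0.0224 0.133 ] 16.9
offset [83.7, -333.2, 3.2] turn [-0.06, 0.11, -0.01]
offset [83.9, -333.1, 122.2] turn [-0.06, 0.11, -0.01]
```

Request:
arm_command(offset=[[12,-48,0],[24,-96,0],[36,-143,0],[48,-190,0],[60,-238,0],[72,-286,0],[84,-333,0],[84,-333,0],[84,-333,45],[84,-333,90],[84,-333,113],[84,-333,119],[84,-333,121],[84,-333,122],[84,-333,122],[84,-333,122]], turn=[[0,0,0],[0,0,0],[0,0,0],[0,0,0],[0,0,0],[0,0,0],[0,0,0],[0,0,0],[0,0,0],[0,0,0],[0,0,0],[0,0,0],[0,0,0],[0,0,0],[0,0,0],[0,0,0]], claw=[0,0,0,0,0,0,0,0,0,0,0,0,0,0,0,0])

```text
time: 18.5
ee_pos: [0.6061, -0.3047, 0.0098]
eef_rot: [0.839, -3.023, -0.005]
ft_force: [-3.3, 1.4, 6.8]
grip_width: 0.0556
grasp_force: 20.0
```

Request:
arm_command(offset=[[0,0,-1],[0,0,-1],[0,0,-1],[0,0,-1],[0,0,-30],[0,0,-80],[0,0,-120],[0,0,-120],[0,0,-120]], turn=[[0,0,0],[0,0,0],[0,0,0],[0,0,0],[0,0,0],[0,0,0],[0,0,0],[0,0,0],[0,0,0]], claw=[70,70,70,70,70,70,70,70,70])

```text
time: 19.4
ee_pos: [0.6089, -0.3066, 0.131]
eef_rot: [-0.839, 3.026, -0.002]
ft_force: [-0.3, -0.0, -0.3]
grip_width: 0.0654
grasp_force: 0.0
```

```bash
python3 plan.py .5088,.0914,.13,121 .5088,.0914,.037,121 | head -3
cat > mt.py <<'E'
from h import *
import sys
im,d,P,K,W=cloud("scene"); 
if len(sys.argv)>1: cv2.imwrite(f"pics/{sys.argv[1]}.png",cv2.resize(im[150:384,50:362],None,fx=2.5,fy=2.5))
hsv=cv2.cvtColor(im,cv2.COLOR_BGR2HSV); m=((hsv[...,1]>90)&(np.abs(P[...,2]-.008)<.02)&(P[...,0]>.1)).astype(np.uint8)
k,l,st,ce=cv2.connectedComponentsWithStats(m); i=1+st[1:,4].argmax(); t=P[l==i]
(cx,cy),(w,h),a=cv2.minAreaRect((t[:,:2]*1000).astype(np.float32)); print("tray",cx,cy,w,h,a)
m=(P[...,2]>.033)&(P[...,2]<.05)&(np.hypot(P[...,0]-cx/1e3,P[...,1]-cy/1e3)<.16)
k,l,st,ce=cv2.connectedComponentsWithStats(m.astype(np.uint8))
for i in range(1,k):
    if st[i,4]>15: p=P[l==i]; print("tin",((p.min(0)+p.max(0))/2).round(4),np.ptp(p,0).round(3),st[i,4])
m=(P[...,2]>.10)&(P[...,2]<.12)&(np.hypot(P[...,0]-.66,P[...,1]-.22)<.09); p=P[m]
if m.sum()>5: print("grip",p.mean(0),cv2.minAreaRect((p[:,:2]*1000).astype(np.float32)))
print(bot.state()["time"])
E
python3 mt.py
```

```text
[ 0.6089 -0.3066  0.131 ] 19.4
offset [-119.1, 392.8, 0.5] turn [-0.1, 0.07, -0.01]
offset [-119.0, 392.9, 93.5] turn [-0.1, 0.07, -0.01]
tray 551.4295043945312 -260.4500732421875 221.57785034179688 260.3785705566406 10.335128784179688
tin [ 0.6075 -0.304   0.0366] [0.056 0.055 0.007] 103
grip [0.66383119 0.21794468 0.10828185] ((662.2303466796875, 219.8844757080078), (58.6834716796875, 18.386140823364258), 14.474100112915039)
19.45
```

Request:
arm_command(offset=[[-14,46,0],[-28,92,0],[-42,138,0],[-56,184,0],[-70,230,0],[-84,276,0],[-98,322,0],[-112,368,0],[-119,393,0],[-119,393,0],[-119,393,0],[-119,393,45],[-119,393,75],[-119,393,90],[-119,393,93.5],[-119,393,93.5],[-119,393,93.5],[-119,393,93.5],[-119,393,93.5],[-119,393,93.5]], turn=[[0,0,0],[0,0,0],[0,0,0],[0,0,0],[0,0,0],[0,0,0],[0,0,0],[0,0,0],[0,0,0],[0,0,0],[0,0,0],[0,0,0],[0,0,0],[0,0,0],[0,0,0],[0,0,0],[0,0,0],[0,0,0],[0,0,0],[0,0,0]], claw=[70,70,70,70,70,70,70,70,70,70,70,70,70,70,70,70,0,0,0,0])

```text
time: 21.45
ee_pos: [0.5087, 0.0917, 0.0373]
eef_rot: [-0.839, 3.026, -0.0]
ft_force: [-0.0, -0.2, 4.1]
grip_width: 0.0554
grasp_force: 20.0
```

Request:
arm_command(offset=[[0,0,-10],[0,0,-30],[0,0,-60],[0,0,-95],[0,0,-95],[0,0,-95]], turn=[[0,0,0],[0,0,0],[0,0,0],[0,0,0],[0,0,0],[0,0,0]], claw=[0,0,0,0,0,0])

```text
time: 22.05
ee_pos: [0.5084, 0.0919, 0.1325]
eef_rot: [-0.839, 3.025, -0.0]
ft_force: [-0.5, -0.6, -1.6]
grip_width: 0.0558
grasp_force: 20.0
```

```bash
python3 plan.py .5892,-.1982,.13,121 .5892,-.1982,.011,121 | head -3
```

```text
[0.5084 0.0919 0.1325] 22.05
offset [80.1, -290.3, 2.6] turn [-0.03, 0.11, -0.0]
offset [80.3, -290.3, 121.6] turn [-0.03, 0.11, -0.0]
```

Request:
arm_command(offset=[[13,-48,0],[27,-97,0],[40,-145,0],[54,-194,0],[67,-242,0],[80,-290,0],[80,-290,0],[80,-290,0],[80,-290,45],[80,-290,90],[80,-290,113],[80,-290,118],[80,-290,120],[80,-290,121],[80,-290,121],[80,-290,121]], turn=[[0,0,0],[0,0,0],[0,0,0],[0,0,0],[0,0,0],[0,0,0],[0,0,0],[0,0,0],[0,0,0],[0,0,0],[0,0,0],[0,0,0],[0,0,0],[0,0,0],[0,0,0],[0,0,0]], claw=[0,0,0,0,0,0,0,0,0,0,0,0,0,0,0,0])

```text
time: 23.65
ee_pos: [0.5885, -0.1956, 0.011]
eef_rot: [0.843, -3.026, -0.003]
ft_force: [-1.3, 1.8, 2.7]
grip_width: 0.0554
grasp_force: 20.0
```

Contact, so I'll release it and fetch the last tin.

Request:
arm_command(offset=[[0,0,0],[0,0,0],[0,0,0],[0,0,0],[0,0,-30],[0,0,-80],[0,0,-120],[0,0,-120],[0,0,-120]], turn=[[0,0,0],[0,0,0],[0,0,0],[0,0,0],[0,0,0],[0,0,0],[0,0,0],[0,0,0],[0,0,0]], claw=[70,70,70,70,70,70,70,70,70])

```text
time: 24.55
ee_pos: [0.5892, -0.1983, 0.1313]
eef_rot: [-0.838, 3.026, -0.002]
ft_force: [-0.8, -0.1, -0.5]
grip_width: 0.0657
grasp_force: 0.0
```

```bash
python3 plan.py .4485,.0563,.13,121 .4485,.0563,.037,121 | head -3
```

```text
[ 0.5892 -0.1983  0.1313] 24.55
offset [-10.4, 290.7, 0.9] turn [-0.08, 0.07, -0.03]
offset [-10.3, 290.8, 93.9] turn [-0.08, 0.07, -0.03]
```

Request:
arm_command(offset=[[-2,49,0],[-4,97,0],[-5,145,0],[-7,194,0],[-9,242,0],[-10,291,0],[-10,291,0],[-10,291,0],[-10,291,45],[-10,291,75],[-10,291,90],[-10,291,94],[-10,291,94],[-10,291,94],[-10,291,94],[-10,291,94],[-10,291,94],[-10,291,94]], turn=[[0,0,0],[0,0,0],[0,0,0],[0,0,0],[0,0,0],[0,0,0],[0,0,0],[0,0,0],[0,0,0],[0,0,0],[0,0,0],[0,0,0],[0,0,0],[0,0,0],[0,0,0],[0,0,0],[0,0,0],[0,0,0]], claw=[70,70,70,70,70,70,70,70,70,70,70,70,70,70,0,0,0,0])

```text
time: 26.35
ee_pos: [0.4482, 0.0565, 0.0372]
eef_rot: [-0.838, 3.026, -0.001]
ft_force: [-0.2, -1.6, 5.8]
grip_width: 0.0557
grasp_force: 20.0
```

Request:
arm_command(offset=[[0,0,-10],[0,0,-30],[0,0,-60],[0,0,-95],[0,0,-95],[0,0,-95]], turn=[[0,0,0],[0,0,0],[0,0,0],[0,0,0],[0,0,0],[0,0,0]], claw=[0,0,0,0,0,0])

```text
time: 26.95
ee_pos: [0.4477, 0.0567, 0.1323]
eef_rot: [-0.839, 3.026, -0.0]
ft_force: [-0.3, -0.8, -1.5]
grip_width: 0.0555
grasp_force: 20.0
```

```bash
python3 plan.py .4948,-.2157,.13,121 .4948,-.2157,.011,121 | head -3; python3 mt.py s2
```

```text
[0.4477 0.0567 0.1323] 26.95
offset [99.9, -257.7, 2.2] turn [-0.04, 0.1, -0.01]
offset [100.1, -257.6, 121.2] turn [-0.04, 0.1, -0.01]
tray 553.5123901367188 -271.09423828125 222.09107971191406 260.37445068359375 10.61977481842041
tin [ 0.59   -0.1953  0.0369] [0.056 0.054 0.008] 81
tin [ 0.5188 -0.3338  0.0366] [0.055 0.054 0.007] 109
tin [ 0.6056 -0.3178  0.0365] [0.046 0.048 0.007] 59
tin [ 0.6173 -0.3098  0.0364] [0.041 0.045 0.007] 50
grip [0.66372732 0.21786895 0.10840829] ((662.4939575195312, 219.4475555419922), (57.89789581298828, 16.82561492919922), 11.330028533935547)
27.0
```

View pics/s2.png

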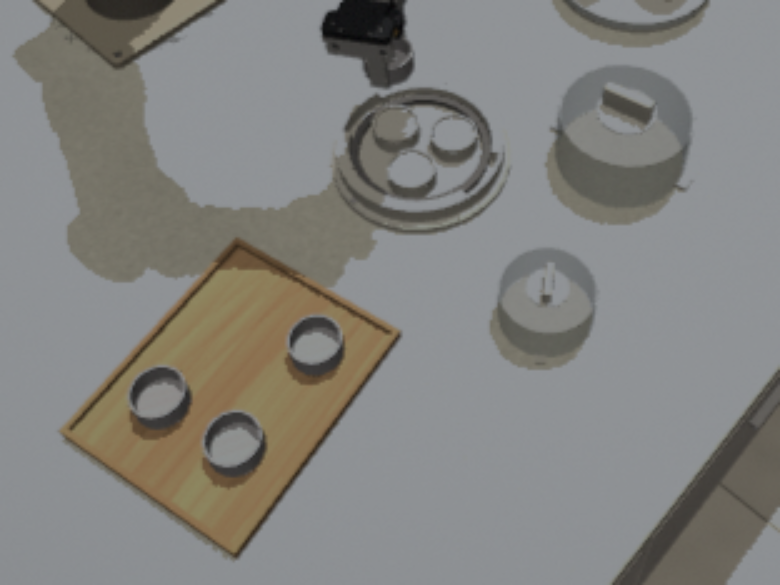

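The base is empty and the three placed tins stand upright at (158,392), (233,440) and (315,342). The tray is being shifted, so I'll wait a moment and measure it again.

Request:
arm_command(offset=[[0,0,0],[0,0,0],[0,0,0],[0,0,0],[0,0,0]], turn=[[0,0,0],[0,0,0],[0,0,0],[0,0,0],[0,0,0]], claw=[0,0,0,0,0])

```text
time: 27.5
ee_pos: [0.4473, 0.0566, 0.1312]
eef_rot: [0.839, -3.027, -0.0]
ft_force: [0.3, -1.0, -1.3]
grip_width: 0.0555
grasp_force: 20.0
```

```bash
python3 mt.py; python3 mt.py
```

```text
tray 553.614990234375 -271.1724853515625 222.34043884277344 260.0216369628906 10.509028434753418
tin [ 0.5904 -0.1956  0.0366] [0.055 0.054 0.007] 83
tin [ 0.5195 -0.3341  0.0364] [0.055 0.054 0.007] 98
tin [ 0.6097 -0.3147  0.0362] [0.055 0.054 0.006] 113
grip [0.66401617 0.21776694 0.10854517] ((662.8136596679688, 219.39210510253906), (58.39370346069336, 17.066316604614258), 12.1657133102417)
27.55
tray 553.9080200195312 -271.4300842285156 221.73143005371094 260.24884033203125 10.293878555297852
tin [ 0.5901 -0.1952  0.0368] [0.056 0.055 0.007] 85
tin [ 0.5194 -0.3337  0.0365] [0.055 0.054 0.007] 109
tin [ 0.6094 -0.3146  0.0365] [0.056 0.054 0.007] 109
grip [0.66357279 0.21774113 0.10878007] ((662.5352172851562, 219.6778106689453), (57.3373908996582, 17.452678680419922), 11.156797409057617)
27.6
```

```bash
python3 plan.py .498,-.231,.13,121 .498,-.231,.012,121 | head -3
```

```text
[0.4474 0.0566 0.1313] 27.6
offset [104.7, -272.6, 1.3] turn [0.01, -0.02, -0.01]
offset [104.7, -272.6, 119.3] turn [0.01, -0.02, -0.01]
```

Request:
arm_command(offset=[[17,-45,0],[35,-91,0],[52,-136,0],[70,-182,0],[87,-227,0],[105,-272.5,0],[105,-272.5,0],[105,-272.5,0],[105,-272.5,45],[105,-272.5,90],[105,-272.5,112],[105,-272.5,118],[105,-272.5,120],[105,-272.5,120.5],[105,-272.5,120.5],[105,-272.5,120.5]], turn=[[0,0,0],[0,0,0],[0,0,0],[0,0,0],[0,0,0],[0,0,0],[0,0,0],[0,0,0],[0,0,0],[0,0,0],[0,0,0],[0,0,0],[0,0,0],[0,0,0],[0,0,0],[0,0,0]], claw=[0,0,0,0,0,0,0,0,0,0,0,0,0,0,0,0])

```text
time: 29.2
ee_pos: [0.4986, -0.2312, 0.012]
eef_rot: [-0.839, 3.026, -0.002]
ft_force: [-0.5, 0.3, -0.6]
grip_width: 0.0557
grasp_force: 20.0
```

Request:
arm_command(offset=[[0,0,1],[0,0,1.5],[0,0,1.5]], turn=[[0,0,0],[0,0,0],[0,0,0]], claw=[0,0,0])

```text
time: 29.5
ee_pos: [0.4986, -0.2314, 0.0111]
eef_rot: [-0.839, 3.026, -0.002]
ft_force: [-1.2, -0.0, 10.8]
grip_width: 0.0556
grasp_force: 20.0
```

Request:
arm_command(offset=[[0,0,0],[0,0,0],[0,0,0],[0,0,0],[0,0,-30],[0,0,-80],[0,0,-130],[0,0,-180],[0,0,-220],[0,0,-220],[0,0,-220]], turn=[[0,0,0],[0,0,0],[0,0,0],[0,0,0],[0,0,0],[0,0,0],[0,0,0],[0,0,0],[0,0,0],[0,0,0],[0,0,0]], claw=[70,70,70,70,70,70,70,70,70,70,70])

```text
time: 30.6
ee_pos: [0.4979, -0.2312, 0.23]
eef_rot: [-0.839, 3.026, -0.002]
ft_force: [1.0, 0.5, -0.3]
grip_width: 0.0657
grasp_force: 0.0
```

```bash
python3 mt.py; python3 plan.py .662,.220,.25,102 | head -2
```

```text
tray 553.3836669921875 -271.3626708984375 222.51100158691406 259.96539306640625 10.653943061828613
tin [ 0.4997 -0.2309  0.0365] [0.056 0.054 0.007] 87
tin [ 0.59   -0.1952  0.0367] [0.057 0.054 0.007] 88
tin [ 0.5192 -0.3339  0.0362] [0.057 0.054 0.006] 108
tin [ 0.5904 -0.3121  0.0363] [0.015 0.043 0.006] 36
tin [ 0.6162 -0.3147  0.037 ] [0.043 0.055 0.007] 70
grip [0.66353684 0.21766083 0.10876627] ((662.90234375, 218.83460998535156), (58.31398391723633, 16.62892723083496), 14.045928001403809)
30.65
[ 0.4971 -0.2309  0.2287] 30.65
offset [-373.5, 301.6, -21.3] turn [0.05, -0.06, 18.99]
```

Request:
arm_command(offset=[[0,0,-45],[-41,33,-71],[-82,66,-71],[-122,99,-71],[-163,132,-71],[-204,165,-71],[-244,198,-71],[-285,231,-71],[-326,263,-71],[-360,290,-71],[-373,301,-71],[-373,301,-71],[-373,301,-71],[-373,301,-71]], turn=[[0,0,0],[0,0,4],[0,0,8],[0,0,12],[0,0,16],[0,0,20],[0,0,20],[0,0,20],[0,0,20],[0,0,20],[0,0,20],[0,0,20],[0,0,20],[0,0,20]], claw=[70,70,70,70,70,70,70,70,70,70,70,70,70,70])

```text
time: 32.05
ee_pos: [0.6622, 0.2169, 0.2989]
eef_rot: [0.298, -3.125, 0.003]
ft_force: [-0.0, -0.4, 0.1]
grip_width: 0.0659
grasp_force: 0.0
```

```bash
cat > mg.py <<'E'
from h import *
im,d,P,K,W=cloud("wrist"); cv2.imwrite("pics/w3.png",im)
p=P[(P[...,2]>.105)&(P[...,2]<.12)&(np.hypot(P[...,0]-.66,P[...,1]-.22)<.09)]; print(len(p),p.mean(0),cv2.minAreaRect((p[:,:2]*1000).astype(np.float32)))
print(tool()[:3,3],np.degrees(np.arctan2(tool()[1,1],tool()[0,1])))
goto(.6612,.2200,.0825,101.1)
E
python3 mg.py
```

```text
402 [0.65877344 0.2198795  0.11188164] ((660.1577758789062, 220.46731567382812), (59.052818298339844, 12.695656776428223), 10.797770500183105)
[0.66237111 0.21665599 0.29952793] 100.85116096427024
offset [0.1, 3.9, 217.0] turn [-0.09, -0.11, -0.25]
```

Request:
arm_command(offset=[[0,4,50],[0,4,100],[0,4,150],[0,4,195],[0,4,212],[0,4,216],[0,4,216],[0,4,216],[0,4,216],[0,4,216],[0,4,216],[0,4,216],[0,4,216],[0,4,216],[0,4,216],[0,4,216]], turn=[[0,0,0],[0,0,0],[0,0,0],[0,0,0],[0,0,0],[0,0,0],[0,0,0],[0,0,0],[0,0,0],[0,0,0],[0,0,0],[0,0,0],[0,0,0],[0,0,0],[0,0,0],[0,0,0]], claw=[70,70,70,70,70,50,0,0,0,0,0,0,0,0,0,0], newtons=50)

```text
time: 33.7
ee_pos: [0.6623, 0.2224, 0.0851]
eef_rot: [-0.3, 3.126, -0.001]
ft_force: [-1.5, -2.4, 6.4]
grip_width: 0.0137
grasp_force: 50.0
```

Request:
arm_command(offset=[[0,0,-30],[0,0,-80],[0,0,-130],[0,0,-130],[0,0,-130]], turn=[[0,0,0],[0,0,0],[0,0,0],[0,0,0],[0,0,0]], claw=[0,0,0,0,0])

```text
time: 34.2
ee_pos: [0.6617, 0.2236, 0.2149]
eef_rot: [-0.302, 3.126, 0.002]
ft_force: [-0.5, -0.5, -2.7]
grip_width: 0.0138
grasp_force: 50.0
```

```bash
python3 - <<'E'
from h import *
T=tool();print(T[:3].round(4).tolist())
goto(.4895,.0568,.18,100.9); goto(.4895,.0568,.115,100.9)
E
python3 mt.py s3
```

```text
[[-0.9815, -0.1912, 0.0008, 0.6617], [-0.1912, 0.9815, 0.0011, 0.2236], [-0.001, 0.0009, -1.0, 0.2149]]
offset [200.9, -130.9, 34.6] turn [0.05, 0.06, 0.12]
offset [201.0, -130.9, 99.6] turn [0.05, 0.06, 0.12]
tray 554.0611572265625 -271.17279052734375 222.04278564453125 259.9849853515625 10.50219440460205
tin [ 0.5019 -0.231   0.0366] [0.051 0.054 0.007] 78
tin [ 0.5906 -0.195   0.0363] [0.057 0.055 0.006] 87
tin [ 0.519  -0.3339  0.0366] [0.055 0.054 0.007] 102
tin [ 0.6099 -0.3148  0.0371] [0.055 0.054 0.008] 110
34.25
```

View pics/s3.png

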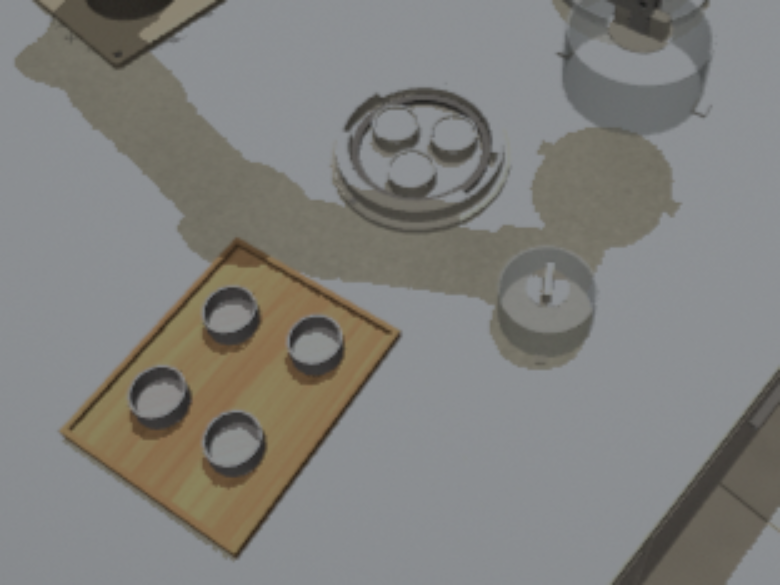

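The four tins stand apart on the tray at (230,313), (315,342), (158,392) and (233,440). The cover is in the gripper, so I'll carry it back with its lugs toward the entry gaps.

Request:
arm_command(offset=[[40,-26,0],[80,-52,0],[120,-78,0],[160,-104,0],[200,-131,0],[200,-131,0],[200,-131,0],[200,-131,40],[200,-131,75],[200,-131,92],[200,-131,98],[200,-131,98],[200,-131,98]], turn=[[0,0,0],[0,0,0],[0,0,0],[0,0,0],[0,0,0],[0,0,0],[0,0,0],[0,0,0],[0,0,0],[0,0,0],[0,0,0],[0,0,0],[0,0,0]], claw=[0,0,0,0,0,0,0,0,0,0,0,0,0])

```text
time: 35.55
ee_pos: [0.4913, 0.0569, 0.1167]
eef_rot: [-0.302, 3.126, 0.001]
ft_force: [0.4, 1.0, -1.8]
grip_width: 0.0138
grasp_force: 50.0
```

Request:
arm_command(offset=[[0,0,3],[0,0,6],[0,0,8],[0,0,8]], turn=[[0,0,0],[0,0,0],[0,0,0],[0,0,0]], claw=[0,0,0,0])

```text
time: 35.95
ee_pos: [0.4908, 0.0563, 0.1088]
eef_rot: [-0.301, 3.126, 0.0]
ft_force: [0.5, 0.1, 2.7]
grip_width: 0.0135
grasp_force: 50.0
```

Request:
arm_command(offset=[[0,0,3],[0,0,6],[0,0,9],[0,0,10],[0,0,10]], turn=[[0,0,0],[0,0,0],[0,0,0],[0,0,0],[0,0,0]], claw=[0,0,0,0,0])

```text
time: 36.45
ee_pos: [0.4908, 0.0563, 0.0989]
eef_rot: [-0.301, 3.126, 0.0]
ft_force: [-1.0, 0.3, 8.2]
grip_width: 0.0137
grasp_force: 50.0
```

Request:
arm_command(offset=[[0,0,0],[0,0,0],[0,0,0],[0,0,0],[0,0,0],[0,0,0],[0,0,0],[0,0,0],[0,0,0],[0,0,0],[0,0,0]], turn=[[0,0,5],[0,0,10],[0,0,15],[0,0,20],[0,0,25],[0,0,30],[0,0,35],[0,0,40],[0,0,40],[0,0,40],[0,0,40]], claw=[0,0,0,0,0,0,0,0,0,0,0])

```text
time: 37.55
ee_pos: [0.4917, 0.0564, 0.0993]
eef_rot: [0.786, 3.039, 0.001]
ft_force: [-0.5, 0.5, 8.3]
grip_width: 0.0137
grasp_force: 50.0
```

Request:
arm_command(offset=[[0,0,-2],[0,0,-4],[0,0,-6],[0,0,-6]], turn=[[0,0,0],[0,0,0],[0,0,0],[0,0,0]], claw=[0,0,0,0])

```text
time: 37.95
ee_pos: [0.4917, 0.0564, 0.1052]
eef_rot: [0.786, 3.039, 0.002]
ft_force: [0.2, -0.1, 5.7]
grip_width: 0.0139
grasp_force: 50.0
```

Request:
arm_command(offset=[[0,0,-1],[0,0,-2],[0,0,-2]], turn=[[0,0,0],[0,0,0],[0,0,0]], claw=[0,0,0])

```text
time: 38.25
ee_pos: [0.4917, 0.0563, 0.106]
eef_rot: [0.786, 3.04, 0.001]
ft_force: [5.4, 0.8, -7.8]
grip_width: 0.0137
grasp_force: 50.0
```

The cover resists a pull, so it is locked. I'll relax to the neutral height, open the fingers, rise and check.

Request:
arm_command(offset=[[0,0,1.5],[0,0,1.5],[0,0,1.5],[0,0,1.5],[0,0,1.5],[0,0,1.5],[0,0,-20],[0,0,-70],[0,0,-120],[0,0,-170],[0,0,-195],[0,0,-195],[0,0,-195]], turn=[[0,0,0],[0,0,0],[0,0,0],[0,0,0],[0,0,0],[0,0,0],[0,0,0],[0,0,0],[0,0,0],[0,0,0],[0,0,0],[0,0,0],[0,0,0]], claw=[0,60,60,60,60,60,80,100,100,100,100,100,100])

```text
time: 39.55
ee_pos: [0.49, 0.0562, 0.3013]
eef_rot: [-0.787, -3.041, -0.0]
ft_force: [0.6, -0.6, -0.3]
grip_width: 0.0937
grasp_force: 0.0
```

```bash
python3 m1.py w4; python3 mt.py s4
```

```text
[[-0.8746, 0.4849, -0.0022, 0.4894], [0.4849, 0.8746, -0.0003, 0.0561], [0.0018, -0.0013, -1.0, 0.3004]] 39.6
grip 474 [0.48785585 0.05848674 0.13304903] 0.13551309962291647
((489.1960754394531, 57.62480926513672), (13.516620635986328, 58.87751770019531), 61.20095443725586)
collar [0.49095227 0.05506657] 0.09338085200931041 1466 0.0335954935736702
tray 553.8574829101562 -271.10675048828125 221.81951904296875 260.44451904296875 10.7527494430542
tin [ 0.5006 -0.2307  0.0368] [0.055 0.055 0.007] 84
tin [ 0.5905 -0.1952  0.0364] [0.056 0.055 0.007] 86
tin [ 0.4999 -0.3408  0.0365] [0.021 0.035 0.007] 30
tin [ 0.522  -0.3338  0.0362] [0.052 0.054 0.006] 72
tin [ 0.6096 -0.3147  0.0378] [0.056 0.054 0.009] 100
39.65
```

View pics/s4.png

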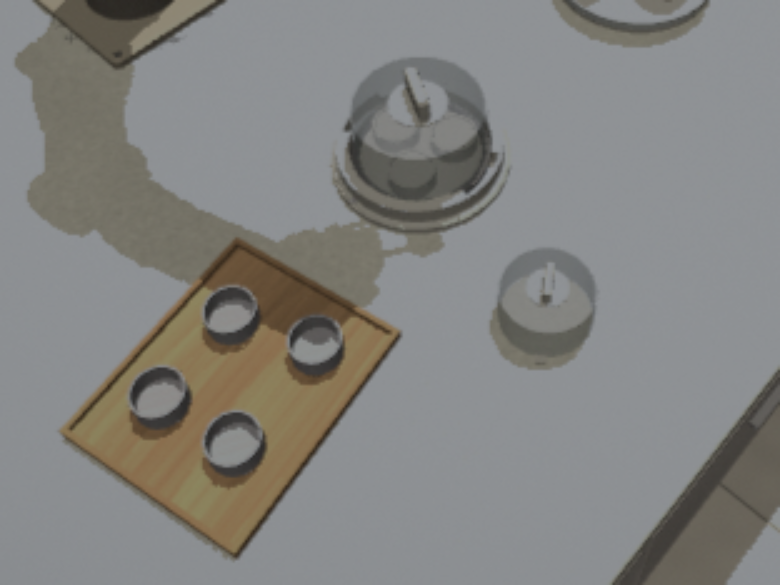

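The cover's bar at (415,90) is back at its starting pose: top at 133 mm and the same direction to within 0.4°. All four tins stand flat on the tray, so I'm handing the job in.

```bash
python3 -c "
from bench import bot
print(bot.finish_job())"
```

```text
the job is handed in; nothing more can be done
None
```

The job is handed in: all four tins that were present stand upright on the bamboo tray, the cover is back on the empty base and locked (a light upward pull did not free it), and the things on the turntable were left alone.

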